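Check the springs of a tilting mirror mount

TASK

Check the springs of the tilting mirror mount: with the fingertips press down the round thumb pad until the needle points at the rider on that side, without running past it, hold it there for about a second, then let go so that the needle comes back to the middle. Then do the same with the square pad and the rider on its side, and leave the mount at rest. Only press the pads: do not touch the needle, and leave everything else lying where it is.

Things in the scene. Friction and masses are not known exactly. Their poses are not given: they have to be found in the camera images.
- mount: tilting mirror mount, fixed: aluminium base 200 x 180 x 12 mm, dark rocking plate with a round mirror (58 mm) in its middle, and behind it an upright white scale board 160 mm wide. Origin: on the table, below the middle of the plate. x points from the pads to the scale, y to the round pad's side, z up. Nothing on it is over 168 mm high; board and needle are at x = +65 to +100 mm.
- plate (a joint): tilt of the rocking plate, rad: 0 at rest (level, needle at the long middle line), positive as the round-pad side goes down, negative as the square-pad side does. The plate (110 x 150 x 8 mm) rocks about a level axis along the mount's x, 50 mm above the table; springs bring it back to 0 (1.2 N m per rad: 3 to 7 N on a pad at the riders). Stops at 0.45 either way.
- round_pad (a point): round aluminium thumb pad, 24 mm across, 14 mm proud of the plate at one near corner. This point: centre of its top face, 68 mm above the table at rest, at x = -42, y = +62 mm of the mount. Its top sinks about 9 to 21 mm for the needle to reach the rider.
- square_pad (a point): square aluminium thumb pad, 23 x 23 mm, 14 mm proud of the plate at the other near corner. This point: centre of its top face, 68 mm above the table at rest, at x = -42, y = -62 mm of the mount. Its top sinks about 9 to 21 mm for the needle to reach the rider.
- needle (a point): upright black pointer needle, 6 mm thick with an 11 mm bead at its tip, fixed to the plate and rocking with it just beyond the scale board. This point: the top of its bead, 115 mm above the rocking axis, 165 mm above the table at rest; the tip swings along the mount's y, towards whichever pad is pressed (y of the tip = 115 mm x sin of the tilt).
- round_rider: brass rider clipped over the top edge of the scale board on the round pad's side, 16 mm wide, with a dark centre line; its place along the board differs each time, 18 to 38 mm from the middle. Origin: on its centre line, 160 mm above the table (1 mm over its top); axes as the mount's.
- square_rider: the same kind of rider on the square pad's side of the scale board, set independently, 18 to 38 mm from the middle. Origin: on its centre line, 160 mm above the table; axes as the mount's.
- bell: loose turned wooden bell section of a wind instrument, standing on its flare (84 mm across), 185 mm tall; a bystander. Origin: centre of its underside.
- ring_gauge: loose steel ring, 38 mm across, 14 mm high, lying flat; a bystander. Origin: centre of its underside.
- plug_gauge: loose small steel plug, 22 mm across, 30 mm tall, standing; a bystander. Origin: centre of its underside.
- calculator: loose grey pocket calculator, 145 x 75 x 14 mm, lying flat; a bystander. Origin: centre of its underside.
- pen: loose marker pen, 135 mm long, 12 mm thick, lying; a bystander. Origin: centre of its underside.
- caliper: loose steel caliper, 200 mm long, up to 12 mm thick, lying; a bystander. Origin: centre of its underside.

How it is judged:
By the outcome, as a careful person would: the job done as asked, in the order asked, and still so for the second after the job is handed in, with the robot touching nothing.
It also fails if it takes over 51 s, if anything falls off the work surface, if the arm or the gripper's body presses on something with over 40 N, if the wrist force passes 120 N, or if a joint passes its speed limit or range.

ROBOT

A 7-joint arm with a two-finger parallel gripper is mounted at the origin on the work surface. World frame = base frame: x ahead of the robot, y to its left, z up, the work surface at z = 0. Lengths are in m, angles in rad, forces in N, time in s.
With the tool pointing down it reaches from about 0.425 to 0.925 m from the base axis. Payload 6.8 kg.
Tool frame: the origin (TCP) lies at the very end of the fingers, on their centre line; the grasp point (between the pads) lies 19 mm behind it (bot.grasp_offset is the distance from the TCP to the grasp point, in m); z points along the fingers, y is the direction in which the jaws open and shut (so a half turn about z gives the same grasp; the last joint's range is limited). The gripper opens to 85 mm and grips with 20 to 120 N. Pads are 22 mm wide; open, the fingers measure 114 mm over their backs; the gripper's body (76 mm by 85 mm) begins 54 mm behind the grasp point. The pads swing forward as they close: fully open they stand 13 mm farther back than shut.
Start: joints at [0.994, 0.477, 0.022, 1.555, -0.011, 1.109, -0.083], TCP at [0.305, -0.602, 0.231] pointing down, gripper open.
Joint ranges: [-2.96, 2.96], [-0.34, 2.1], [-1.41, 1.46], [0.24, 2.44], [-1.37, 4.51], [0.17, 1.92], [-2.96, 2.96]. Speed limits (rad/s): [2.39, 2.39, 3.14, 3.14, 3.14, 3.14, 3.14].

INTERFACE

Orientations are given as a unit quaternion [w, x, y, z].
In Python, from station import monitor, cams, bot, finder gives the robot as it stands.
- The arm moves only by the tool jog_arm, never from a script. Its argument "plan" is a list of rows, each an object of numbers: "x", "y", "z": the shift along the tool's x, y, z as a fraction of full scale; "wx", "wy", "wz": the turn, a rotation vector about the tool's x, y, z as a fraction of full scale. A call has 1 to 12 rows; each row is the pose to reach, as a shift and turn from the pose measured when the call began, along the tool's axes at that moment, turning the shorter way round; what a row does not reach only later rows make up. Full scale, the value 1, is 20 cm for a shift and 180 degrees for a turn. A row lasts 1/12 s, in which the tool goes at most 41.7 mm and 7.16 degrees, less where a joint would pass 70% of its speed; a pose out of reach is approached as far as the arm can. A call with a number of a shift or a turn outside -1 to 1 is refused whole. A call with a gripper value outside its range is refused whole. "hand" is the opening, from -1 (shut) to 1 (fully open), set as the call begins (left out, the last holds). The fingers move at their own pace and stop on an object; "grip_force" is the grip in N (left out, the last holds). Time passes only in rows, so rows that repeat a pose let the fingers close. It gives the time, the measured TCP pose, the force and the opening at its end, in the units of the state.
- monitor.get_obs(): the state, without advancing time (a new reading comes with each control period).
- cams.read_camera(name): name is "scene" or "top" or "wrist"; returns the picture (384x512x3 uint8, red, green, blue); there is no depth.
- cams.get_calibration(name): a dict with "fx", "fy", "cx", "cy" (pixels), "extrinsics" (4x4, takes a point from world to camera coordinates). Camera axes: x right, y down, z forward; pixel columns grow to the right and rows downward; lengths in m; the calibration is good to about 2 mm. A picture is of the moment at which its call begins: read the wrist's pose just before it. get_calibration takes no time and is no camera call; for the wrist camera it gives the pose at the moment of the call.
- bot.hand_in(): hands the job in, once; it reports no verdict.
Trained networks look in the newest picture that a camera, given by its name, has taken for a name from the list of things; names that differ only in an ending like _2 or _b are one class to them, and where a whole thing is asked for, a point or a joint stands for the part that bears it (a point fixed in the world has none). Each returns a list of dicts, best first, with "confidence" (0 to 1); they miss things now and then, are a little off and sometimes report something else, mostly with a low value. They report only what shows in the picture. A call takes as long as a camera call.
- finder.find_in(camera, target): "bbox" ([left, top, width, height] in pixels, round what is visible of it).
- finder.place_of(camera, target): "location" ([column, row] in pixels: a listed point, or the origin of a listed thing).
The state is a dict: "t": time; "q": joint angles; "joint_vel": joint speeds; "joint_torque": joint torques, N m; "eef_pos": TCP position; "tool_rot": TCP orientation; "contact_force": force on the tool from outside, world axes, zero at the start; "torque": the same for the moment, N m; "gripper_width": opening from 0.0 (shut) to 1.0 (fully open).
Only numpy, scipy, OpenCV 4.12 (cv2) and the standard library are available. Lean on these libraries where they do the work, as an engineer would, in place of code of your own. Each camera call takes 0.05 s, during which the arm holds its last target. There are 200 camera calls.

## Working session

There is one attempt and no reset: what is moved stays moved. The work goes in short steps, Python scripts to look and compute and a tool call to move; the robot and the scene stay as the last step left them, time stands still between calls to the robot, and variables do not carry over. Pictures are saved under pics/ and viewed, about 8 in all and at most 12, crops included, and the job is handed in when it is done.

Besides the shell and the picture viewer there is one more tool, called after "Emit:" as name(argument=value, ...) on one line, values as JSON. jog_arm: Moves the arm, as the interface text tells. Shift numbers are shares of 20 cm and turn numbers shares of 180 degrees, none past 1 either way. Its arguments: {"type":"object","properties":{"plan":{"type":"array","items":{"type":"object","properties":{"x":{"type":"number","minimum":-1,"maximum":1},"y":{"type":"number","minimum":-1,"maximum":1},"z":{"type":"number","minimum":-1,"maximum":1},"wx":{"type":"number","minimum":-1,"maximum":1},"wy":{"type":"number","minimum":-1,"maximum":1},"wz":{"type":"number","minimum":-1,"maximum":1}}}},"hand":{"type":"number"},"grip_force":{"type":"number"}},"required":["plan"]}

```bash
ls; mkdir -p pics; cat > h.py <<'E'
import numpy as np, cv2
from station import monitor, cams, bot, finder
def P(c):
    k=cams.get_calibration(c); K=np.array([[k['fx'],0,k['cx']],[0,k['fy'],k['cy']],[0,0,1]]); return K@np.array(k['extrinsics'])[:3]
def proj(M,X):
    h=M@np.append(X,1); return h[:2]/h[2]
def tri(Ms,uvs):
    A=[]
    for M,(u,v) in zip(Ms,uvs): A+= [u*M[2]-M[0], v*M[2]-M[1]]
    return (lambda x:x[:3]/x[3])(np.linalg.svd(np.array(A))[2][-1])
def atz(M,uv,z):
    u,v=uv; A=np.array([u*M[2]-M[0],v*M[2]-M[1]]); return np.linalg.solve(A[:,:2],-(A[:,2]*z+A[:,3]))
def shot(c,n=None):
    im=cams.read_camera(c)
    if n: cv2.imwrite('pics/'+n,cv2.cvtColor(im,cv2.COLOR_RGB2BGR))
    return im
E
python3 - <<'E'
from h import *
for c in ['scene','top']:
    im=shot(c,c+'0.png'); print(c)
    for n in ['round_pad','square_pad','needle','round_rider','square_rider','mount','bell']:
        print(n,[(np.round(r['location'],1),round(r['confidence'],2)) for r in finder.place_of(c,n)[:2]])
a=cv2.imread('pics/scene0.png');b=cv2.imread('pics/top0.png')
cams.get_calibration('top')
print(monitor.get_obs()['t'],monitor.get_obs()['tool_rot'],{c:np.round(np.linalg.inv(np.array(cams.get_calibration(c)['extrinsics']))[:3,3],2) for c in ['scene','top','wrist']})
E
```

```text
pics
scene
round_pad [(array([181.1, 237. ]), 0.64), (array([298.4, 274.8]), 0.27)]
square_pad [(array([167.9, 282.8]), 0.63), (array([252.1, 224.1]), 0.4)]
needle [(array([250.5, 227.7]), 0.65)]
round_rider [(array([243.9, 217.2]), 0.72)]
square_rider [(array([237.4, 234.3]), 0.43)]
mount [(array([201.4, 286.3]), 0.59)]
bell []
top
round_pad [(array([283.7, 217.5]), 0.77)]
square_pad [(array([326.7, 201. ]), 0.95)]
needle [(array([329.8, 202.9]), 0.39), (array([275.3, 169. ]), 0.35)]
round_rider [(array([272.9, 168.5]), 0.59)]
square_rider [(array([298.1, 159.8]), 0.55)]
mount [(array([293.9, 197.3]), 0.73)]
bell [(array([349.1, 131.7]), 0.76)]
0.8 [2.87727555e-05 9.72657324e-01 2.32244977e-01 2.06339482e-05] {'scene': array([ 0.96, -0.52,  0.68]), 'top': array([0.52, 0.02, 1.09]), 'wrist': array([ 0.38, -0.57,  0.37])}
```

View pics/scene0.png

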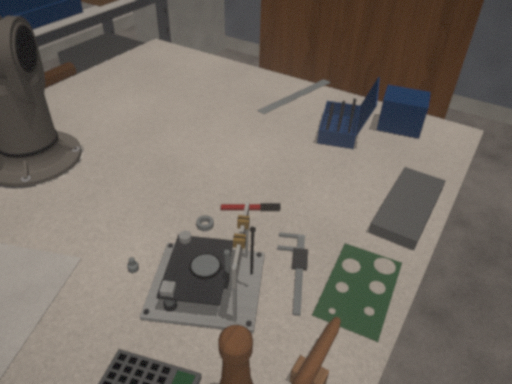

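View pics/top0.png

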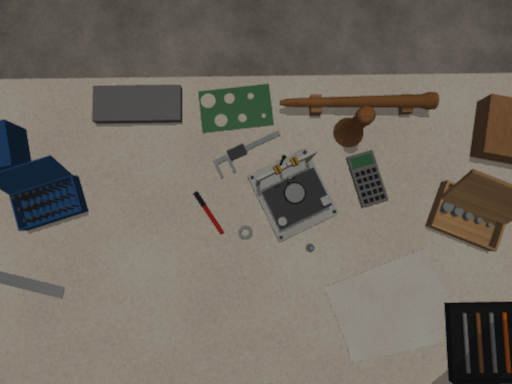

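The scene view shows the mount with the round pad at about (183,237), the square pad at (167,287), the riders at (243,220) and (238,239), and the needle tip at (252,229). The top view shows the round pad at (283,221) and the square pad at (326,201). The bell stands beside the board on the square side at (349,131) and leans in the view. I'll fit the mount pose now.

```bash
cat >> h.py <<'E'
from scipy.optimize import least_squares
L={'round_pad':(-.042,.062,.068),'square_pad':(-.042,-.062,.068),'needle':(None,0,.165),'mount':(0,0,0),'round_rider':(None,'r',.16),'square_rider':(None,'s',.16)}
def loc(p,n):
    # p: x,y,yaw, rider y r, rider y s, board x, needle x
    X=list(L[n])
    if n=='needle': X[0]=p[6]
    if 'rider' in n: X[0]=p[5]; X[1]=p[3] if n[0]=='r' else p[4]
    c,s=np.cos(p[2]),np.sin(p[2]); return np.array([p[0]+c*X[0]-s*X[1],p[1]+s*X[0]+c*X[1],X[2]])
def fit(obs,p0):
    f=lambda p:np.concatenate([(proj(M,loc(p,n))-uv)*w for M,n,uv,w in obs]+[[(p[5]-.075)*500,(p[6]-.09)*500]])
    r=least_squares(f,p0,loss='soft_l1',f_scale=2); return r.x,f(r.x)
E
python3 - <<'E'
from h import *
S,T=P('scene'),P('top')
obs=[(S,'round_pad',(184,237),1),(S,'square_pad',(167.9,283),1),(S,'needle',(252,228),1),(S,'round_rider',(243.9,217.2),1),(S,'square_rider',(237.4,235),1),
(T,'round_pad',(283,219),1),(T,'square_pad',(326.7,201),1),(T,'round_rider',(273.5,168.5),1),(T,'square_rider',(297,160),1),(T,'mount',(293.9,197.3),.5)]
yaw=np.arctan2(*(atz(T,(283,219),.068)-atz(T,(326.7,201),.068))[::-1])-np.pi/2
p,r=fit(obs,[*atz(T,(294,197),0),yaw,.028,-.028,.075,.09]); print(np.round(p,4),np.round(r,1)); np.save('p.npy',p)
for n in L: print(n,np.round(loc(p,n),4))
E=np.array(cams.get_calibration('wrist')['extrinsics']); o=monitor.get_obs()
from scipy.spatial.transform import Rotation as R
q=o['tool_rot']; Rt=R.from_quat([*q[1:],q[0]]).as_matrix()
print('cam in tool',np.round(Rt.T@(np.linalg.inv(E)[:3,3]-o['eef_pos']),3),'axes cols',np.round(Rt.T@E[:3,:3].T,2),cams.get_calibration('wrist')['fx'])
print(np.round(Rt,3), o['eef_pos'])
for n,uv in [('bell',(349,131))]: print(n,atz(T,uv,0))
E
```

```text
[ 0.607  -0.0985  0.416   0.0335 -0.0179  0.0741  0.0923] [ 0.8 -2.2 -1.7  3.3 -0.9  0.3 -0.7 -1.6  0.9  2.  -1.1  0.6 -1.2 -1.6
  1.5  0.2 -2.3 -0.3 -0.  -0.3 -0.4  1.1]
round_pad [ 0.5435 -0.0587  0.068 ]
square_pad [ 0.5936 -0.1722  0.068 ]
needle [ 0.6913 -0.0612  0.165 ]
mount [ 0.607  -0.0985  0.    ]
round_rider [ 0.6612 -0.0379  0.16  ]
square_rider [ 0.682  -0.0849  0.16  ]
cam in tool [ 0.079 -0.    -0.143] axes cols [[-0.   -0.95 -0.3 ]
 [ 1.   -0.   -0.  ]
 [ 0.   -0.3   0.95]] 268.53794556119186
[[ 0.892  0.452  0.   ]
 [ 0.452 -0.892 -0.   ]
 [ 0.     0.    -1.   ]] [ 0.30498477 -0.60219069  0.2313518 ]
bell [ 0.78851281 -0.25708743]
```

Emit:
jog_arm(plan=[{"x": 0.2,"y": -0.13},{"x": 0.4,"y": -0.26},{"x": 0.6,"y": -0.39},{"x": 0.81,"y": -0.52},{"x": 0.81,"y": -0.52,"wz": 0.017},{"x": 0.81,"y": -0.52,"wz": 0.017}], hand=-1)

```text
invalid input at $.plan[0]: expected keys x, y, z, wx, wy, wz
```

Emit:
jog_arm(plan=[{"x": 0.2,"y": -0.14},{"x": 0.4,"y": -0.29},{"x": 0.6,"y": -0.43},{"x": 0.78,"y": -0.56},{"x": 0.78,"y": -0.56},{"x": 0.78,"y": -0.56}])

```text
invalid input at $.plan[0]: expected keys x, y, z, wx, wy, wz
```

Emit:
jog_arm(plan=[{"x": 0.2,"y": -0.14},{"x": 0.4,"y": -0.29},{"x": 0.6,"y": -0.43},{"x": 0.78,"y": -0.56},{"x": 0.78,"y": -0.56},{"x": 0.78,"y": -0.56}])

```text
invalid input at $.plan[0]: expected keys x, y, z, wx, wy, wz
```

Emit:
jog_arm(plan=[{"x": 0.2,"y": -0.13,"z": 0,"wx": 0,"wy": 0,"wz": 0},{"x": 0.4,"y": -0.26,"z": 0,"wx": 0,"wy": 0,"wz": 0},{"x": 0.6,"y": -0.39,"z": 0,"wx": 0,"wy": 0,"wz": 0},{"x": 0.81,"y": -0.52,"z": 0,"wx": 0,"wy": 0,"wz": 0.017},{"x": 0.81,"y": -0.52,"z": 0,"wx": 0,"wy": 0,"wz": 0.017},{"x": 0.81,"y": -0.52,"z": 0,"wx": 0,"wy": 0,"wz": 0.017}], hand=-1)

```text
t: 1.3
eef_pos: [0.4076, -0.4295, 0.2316]
tool_rot: [-0.001, 0.977, 0.211, 0.002]
contact_force: [0.5, 0.6, 0.2]
gripper_width: 0.145
```

Emit:
jog_arm(plan=[{"x": 0.2,"y": -0.14,"z": 0,"wx": 0,"wy": 0,"wz": 0},{"x": 0.4,"y": -0.29,"z": 0,"wx": 0,"wy": 0,"wz": 0},{"x": 0.6,"y": -0.43,"z": 0,"wx": 0,"wy": 0,"wz": 0},{"x": 0.78,"y": -0.56,"z": 0,"wx": 0,"wy": 0,"wz": 0},{"x": 0.78,"y": -0.56,"z": 0,"wx": 0,"wy": 0,"wz": 0},{"x": 0.78,"y": -0.56,"z": 0,"wx": 0,"wy": 0,"wz": 0}])

```text
t: 1.8
eef_pos: [0.5079, -0.2552, 0.2327]
tool_rot: [-0.003, 0.976, 0.216, 0.003]
contact_force: [0.7, 0.3, 0.2]
gripper_width: 0.0
```

Emit:
jog_arm(plan=[{"x": 0.2,"y": -0.14,"z": 0,"wx": 0,"wy": 0,"wz": 0},{"x": 0.4,"y": -0.29,"z": 0,"wx": 0,"wy": 0,"wz": 0},{"x": 0.6,"y": -0.43,"z": 0,"wx": 0,"wy": 0,"wz": 0},{"x": 0.78,"y": -0.56,"z": 0,"wx": 0,"wy": 0,"wz": 0},{"x": 0.78,"y": -0.56,"z": 0,"wx": 0,"wy": 0,"wz": 0},{"x": 0.78,"y": -0.56,"z": 0,"wx": 0,"wy": 0,"wz": 0}])

```text
t: 2.3
eef_pos: [0.6052, -0.0789, 0.2346]
tool_rot: [-0.005, 0.975, 0.222, 0.005]
contact_force: [0.6, 0.3, -0.1]
gripper_width: 0.006
```

```bash
cat > look.py <<'E'
from h import *
import sys
M=P('wrist'); im=shot('wrist',sys.argv[1]); np.save('pics/'+sys.argv[1]+'.npy',M); p=np.load('p.npy')
for n in L:
    print(n,'exp',np.round(proj(M,loc(p,n)),1),[(np.round(r['location'],1),round(r['confidence'],2)) for r in finder.place_of('wrist',n)[:2]])
o=monitor.get_obs(); print(o['t'],o['eef_pos'],o['tool_rot'])
E
python3 look.py w1.png
```

```text
round_pad exp [216.3 216. ] [(array([215.7, 216.5]), 0.78)]
square_pad exp [316.  219.1] [(array([315.2, 214.8]), 0.77), (array([263.7, 172. ]), 0.55)]
needle exp [280.5 100.3] [(array([272.5,  97.7]), 0.73)]
mount exp [265.4 172.6] [(array([265. , 171.2]), 0.74)]
round_rider exp [236.1 123.5] [(array([240.9, 122.9]), 0.94)]
square_rider exp [301.1 125.6] [(array([300.8, 125.3]), 0.94)]
2.65 [ 0.60136622 -0.08987522  0.23431269] [-0.00217521  0.97659905  0.21503554  0.00304744]
```

View pics/w1.png

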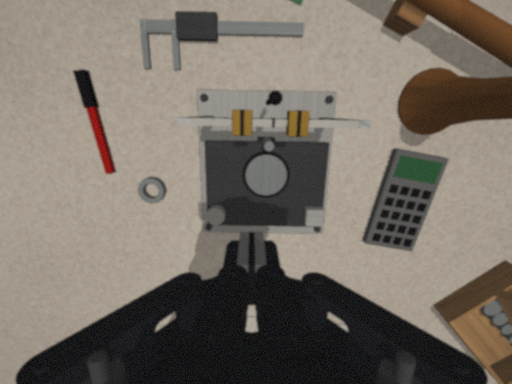

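Emit:
jog_arm(plan=[{"x": -0.14,"y": -0.1,"z": 0.17,"wx": 0,"wy": 0,"wz": 0},{"x": -0.14,"y": -0.1,"z": 0.17,"wx": 0,"wy": 0,"wz": 0},{"x": -0.14,"y": -0.1,"z": 0.17,"wx": 0,"wy": 0,"wz": 0},{"x": -0.14,"y": -0.1,"z": 0.17,"wx": 0,"wy": 0,"wz": 0},{"x": -0.14,"y": -0.1,"z": 0.17,"wx": 0,"wy": 0,"wz": 0},{"x": -0.14,"y": -0.1,"z": 0.17,"wx": 0,"wy": 0,"wz": 0},{"x": -0.14,"y": -0.1,"z": 0.17,"wx": 0,"wy": 0,"wz": 0},{"x": -0.14,"y": -0.1,"z": 0.17,"wx": 0,"wy": 0,"wz": 0}])

```text
t: 3.32
eef_pos: [0.5686, -0.0834, 0.2008]
tool_rot: [-0.002, 0.977, 0.215, 0.004]
contact_force: [0.6, -0.2, 0.3]
gripper_width: -0.002
```

```bash
python3 look.py w2.png; python3 - <<'E'
import cv2,numpy as np
a=cv2.imread('pics/w2.png'); c=a[60:260,150:400]; s=cv2.imread('pics/scene0.png')[190:310,140:280]
b=cv2.resize(c,None,fx=3,fy=3,interpolation=cv2.INTER_CUBIC); cv2.imwrite('pics/w2c.png',b)
E
```

```text
round_pad exp [221.5 197.6] [(array([221.1, 195.1]), 0.69)]
square_pad exp [335.8 199.6] [(array([335.5, 197.2]), 0.77)]
needle exp [305.   34.5] [(array([297.6,  29.4]), 0.85)]
mount exp [275.2 150.8] [(array([273.6, 150.1]), 0.68)]
round_rider exp [248.1  68.2] [(array([252.2,  65.3]), 0.75)]
square_rider exp [329.7  69.7] [(array([326.8,  71.1]), 0.81)]
3.6667 [ 0.56775057 -0.08322597  0.20016266] [-0.00218908  0.97658142  0.21511565  0.00303361]
```

View pics/w2c.png

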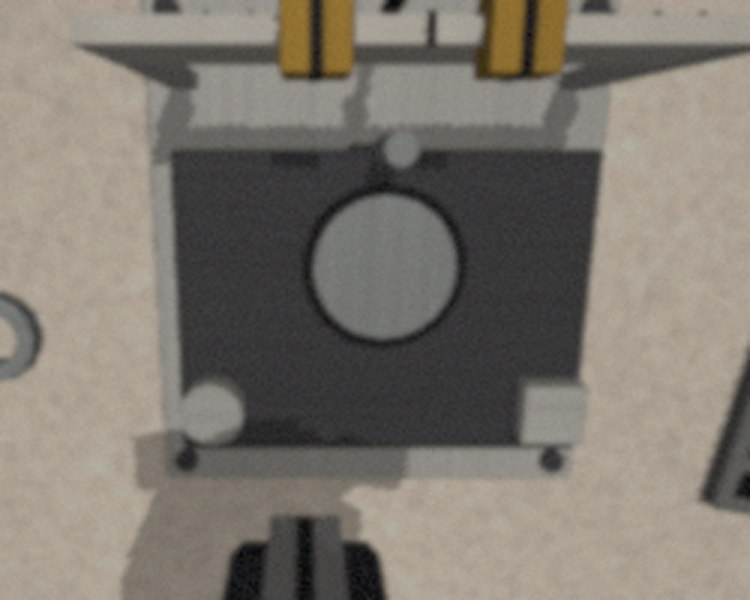

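```bash
python3 - <<'E'
from h import *
def linecols(f,boxes):
    g=cv2.GaussianBlur(cv2.imread('pics/'+f),(0,0),.7)[...,2].astype(float)
    for c0,rows in boxes:
        print(f,[(r,round(float((lambda w:(w*np.arange(c0-5,c0+6)).sum()/w.sum())(np.clip(np.median(g[r,c0-5:c0+6])-g[r,c0-5:c0+6],0,None)**2)),1)) for r in rows])
linecols('w2.png',[(256,range(58,86,3)),(325,range(58,86,3)),(294,range(60,78,2))])
linecols('w1.png',[(242,range(108,138,3)),(298,range(108,138,3)),(273,range(116,130,2))])
W1,W2=np.load('pics/w1.png.npy'),np.load('pics/w2.png.npy')
S,T=P('scene'),P('top')
p0=np.load('p.npy')
def run(cols):
    obs=[(W2,'round_pad',(221.7,197.3),1),(W2,'square_pad',(334.3,197.3),1),(W1,'round_pad',(215.5,216.2),1),(W1,'square_pad',(315.2,215.8),1),
    (W2,'round_rider',(256,66.5),1),(W2,'square_rider',(326,68.5),1),(W1,'needle',(273.5,97.5),1),(W2,'needle',(297.6,29.4),1),
    (W1,'round_rider',(241.9,123),1),(W1,'square_rider',(298.7,124),1),
    (S,'round_pad',(184,237),.3),(S,'square_pad',(167.9,283),.3),(S,'needle',(252,228),.3),(T,'round_pad',(283,219),.3),(T,'square_pad',(326.7,201),.3)]
    return obs,*fit(obs,p0)
obs,p,r=run(0); print(np.round(p,4)); np.save('p.npy',p)
for i,o in enumerate(obs): print(o[1],np.round(r[2*i:2*i+2],1))
for n in L: print(n,np.round(loc(p,n),4))
print('mark',[np.round(proj(W,loc([*p[:3],0,0,p[5],0],'round_rider')),1) for W in (W1,W2)])
print('tri round',tri([W1,W2],[(215.5,216.2),(221.7,197.3)]),'tri rider',tri([W1,W2],[(241.9,123),(256,66.5)]))
E
```

```text
w2.png [(58, 255.1), (61, 255.1), (64, 255.1), (67, 255.1), (70, 255.1), (73, 255.1), (76, 255.1), (79, 255.1), (82, 255.0), (85, 254.8)]
w2.png [(58, 327.0), (61, 326.8), (64, 326.6), (67, 326.4), (70, 326.1), (73, 325.9), (76, 325.7), (79, 325.5), (82, 325.3), (85, 324.1)]
w2.png [(60, 295.7), (62, 293.8), (64, 293.6), (66, 293.6), (68, 293.4), (70, 293.3), (72, 293.3), (74, 293.3), (76, 293.1)]
w1.png [(108, 241.8), (111, 241.7), (114, 241.7), (117, 241.5), (120, 241.6), (123, 241.6), (126, 241.6), (129, 241.5), (132, 241.5), (135, 241.5)]
w1.png [(108, 302.1), (111, 299.2), (114, 299.2), (117, 298.9), (120, 298.6), (123, 298.4), (126, 298.3), (129, 298.2), (132, 297.9), (135, 297.7)]
w1.png [(116, 272.3), (118, 272.7), (120, 273.1), (122, 273.1), (124, 272.9), (126, 272.8), (128, 272.8)]
[ 0.6075 -0.0957  0.4411  0.0245 -0.0198  0.0734  0.0928]
round_pad [-1.4  0.2]
square_pad [ 0.6 -0.6]
round_pad [-0.2 -0.3]
square_pad [-0.   0.9]
round_rider [-0.2  1.3]
square_rider [ 0.3 -1.4]
needle [ 1.  -0.5]
needle [-0.2  0.7]
round_rider [0.3 0.2]
square_rider [-0.3 -0.4]
round_pad [ 0.3 -0.8]
square_pad [0.1 0.9]
needle [ 0.2 -0.5]
round_pad [-0.5  0.2]
square_pad [-0.6 -0.8]
round_pad [ 0.5431 -0.0575  0.068 ]
square_pad [ 0.596  -0.1697  0.068 ]
needle [ 0.6915 -0.056   0.165 ]
mount [ 0.6075 -0.0957  0.    ]
round_rider [ 0.6635 -0.0422  0.16  ]
square_rider [ 0.6824 -0.0822  0.16  ]
mark [array([273.3, 123.4]), array([294.8,  67.4])]
tri round [ 0.54816695 -0.05793681  0.08048521] tri rider [ 0.66373943 -0.04204367  0.16341685]
```

Emit:
jog_arm(plan=[{"x": -0.058,"y": -0.169,"z": 0,"wx": 0,"wy": 0,"wz": 0},{"x": -0.058,"y": -0.169,"z": 0.15,"wx": 0,"wy": 0,"wz": 0},{"x": -0.058,"y": -0.169,"z": 0.3,"wx": 0,"wy": 0,"wz": 0},{"x": -0.058,"y": -0.169,"z": 0.45,"wx": 0,"wy": 0,"wz": 0},{"x": -0.058,"y": -0.169,"z": 0.58,"wx": 0,"wy": 0,"wz": 0},{"x": -0.058,"y": -0.169,"z": 0.58,"wx": 0,"wy": 0,"wz": 0},{"x": -0.058,"y": -0.169,"z": 0.58,"wx": 0,"wy": 0,"wz": 0},{"x": -0.058,"y": -0.169,"z": 0.58,"wx": 0,"wy": 0,"wz": 0},{"x": -0.058,"y": -0.169,"z": 0.58,"wx": 0,"wy": 0,"wz": 0}])

```text
t: 4.42
eef_pos: [0.5451, -0.0569, 0.0861]
tool_rot: [-0.002, 0.977, 0.215, 0.005]
contact_force: [0.2, 0.9, 0.4]
gripper_width: 0.001
```

```bash
cat > press.py <<'E'
from h import *
import sys
p=np.load('p.npy'); S=P('scene'); im=shot('scene',sys.argv[1])
def tip(y): # bead centre, mount frame, on arc r=109.5 mm
    a=np.arcsin(y/.115); c,s=np.cos(p[2]),np.sin(p[2]); Y=.1095*np.sin(a); return np.array([p[0]+c*p[6]-s*Y,p[1]+s*p[6]+c*Y,.05+.1095*np.cos(a)])
ref=shot0=cv2.imread('pics/scene0.png'); rest=proj(S,tip(0))
def bead(img,uv):
    g=img.max(2).astype(float); u,v=np.round(uv).astype(int); w=np.clip(80-g[v-4:v+5,u-4:u+5],0,None)
    yy,xx=np.mgrid[v-4:v+5,u-4:u+5]; return np.array([(w*xx).sum(),(w*yy).sum()])/w.sum(), w.sum()
r0,_=bead(ref,rest); r0,_=bead(ref,r0)
rgb=im[...,::-1]; best=None
# search the tilt by matching the bead dark template along the arc
t=cv2.getRectSubPix(ref,(11,11),tuple(map(float,r0))).astype(np.float32)
ys=np.arange(-.042,.0421,.0005); cand=[]
for y in ys:
    uv=r0+proj(S,tip(y))-rest; g=cv2.getRectSubPix(rgb.max(2),(5,5),tuple(map(float,uv))).astype(float); cand.append(g.mean())
c=np.array(cand); i=int(c.argmin()); w=np.clip(c.min()+15-c,0,None); w[abs(ys-ys[i])>.006]=0
print('rest px',np.round(rest,1),np.round(r0,1),'px/20mm',np.round(proj(S,tip(.02))-rest,1),'min',round(c.min()))
print('needle tip y mm',round(1000*(w*ys).sum()/w.sum(),2))
n=finder.place_of('scene','needle')[:2]; d=proj(S,tip(.02))-rest
rt=np.array([252,228.])
print('net',[(np.round(k['location'],1),round(k['confidence'],2)) for k in n])
o=monitor.get_obs(); print(o['t'],np.round(o['eef_pos'],4),np.round(o['contact_force'],2))
d=np.array(o['eef_pos'])[:2]-p[:2]; print('mount xy',np.round([np.cos(p[2])*d[0]+np.sin(p[2])*d[1],-np.sin(p[2])*d[0]+np.cos(p[2])*d[1]],4))
E
python3 press.py s1.png; python3 -c "
import cv2
a=cv2.imread('pics/s1.png')[170:330,120:290];cv2.imwrite('pics/s1c.png',cv2.resize(a,None,fx=3.5,fy=3.5,interpolation=2))"
```

```text
rest px [252.7 228.9] [252.2 230.2] px/20mm [ 1.2 -7.2] min 82
needle tip y mm 0.48
net [(array([252.1, 224.5]), 0.65)]
4.5167 [ 0.5448 -0.0569  0.0859] [0.28 0.15 0.04]
mount xy [-0.0402  0.0618]
```

View pics/s1c.png

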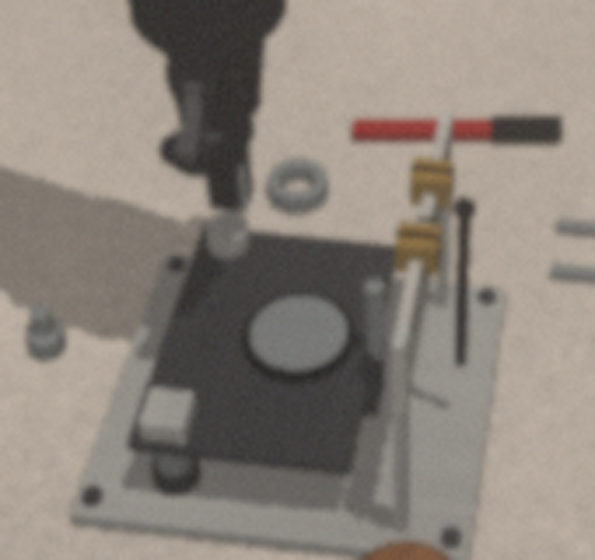

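The scene view shows the closed fingers over the round pad at (183,236), not yet touching, with the needle in the middle. The needle moves only about 7 px per 20 mm in this view, so I'll check whether the top camera still sees it.

```bash
python3 - <<'E'
from h import *
T=P('top'); im=shot('top','t1.png'); p=np.load('p.npy')
for n in L: print(n,np.round(proj(T,loc(p,n)),1),end=' ')
print([(np.round(k['location'],1),round(k['confidence'],2)) for k in finder.place_of('top','needle')[:3]],monitor.get_obs()['t'])
a=cv2.imread('pics/t1.png')[130:250,230:360]
cv2.imwrite('pics/t1c.png',cv2.resize(a,None,fx=5,fy=5,interpolation=2))
E
```

```text
round_pad [281.4 219.8] square_pad [324.5 198.5] needle [282.6 155.6] mount [292.8 196.5] round_rider [276.8 167.8] square_rider [293.6 159.6] [(array([280. , 155.4]), 0.65)] 4.6167
```

View pics/t1c.png

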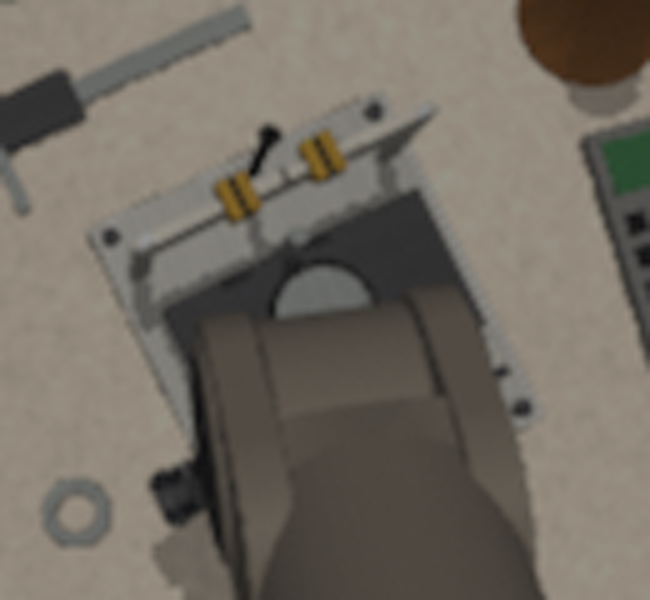

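The top view shows the needle bead at about (284,157) and both riders clear of the arm. I'll press part way and estimate the needle from both cameras.

Emit:
jog_arm(plan=[{"x": 0,"y": 0,"z": 0.03,"wx": 0,"wy": 0,"wz": 0},{"x": 0,"y": 0,"z": 0.06,"wx": 0,"wy": 0,"wz": 0},{"x": 0,"y": 0,"z": 0.08,"wx": 0,"wy": 0,"wz": 0},{"x": 0,"y": 0,"z": 0.1,"wx": 0,"wy": 0,"wz": 0},{"x": 0,"y": 0,"z": 0.12,"wx": 0,"wy": 0,"wz": 0},{"x": 0,"y": 0,"z": 0.12,"wx": 0,"wy": 0,"wz": 0},{"x": 0,"y": 0,"z": 0.12,"wx": 0,"wy": 0,"wz": 0},{"x": 0,"y": 0,"z": 0.12,"wx": 0,"wy": 0,"wz": 0}])

```text
t: 5.28
eef_pos: [0.5444, -0.0565, 0.0614]
tool_rot: [-0.002, 0.977, 0.215, 0.004]
contact_force: [-1.4, 1.5, 1.9]
gripper_width: -0.001
```

```bash
cat > press.py <<'E'
from h import *
import sys
p=np.load('p.npy'); c,s=np.cos(p[2]),np.sin(p[2]); tag=sys.argv[1]
def tip(y,R=.1095):
    a=np.arcsin(y/.115); Y=R*np.sin(a); return np.array([p[0]+c*p[6]-s*Y,p[1]+s*p[6]+c*Y,.05+R*np.cos(a)])
ys=np.arange(-.045,.0451,.0005)
def est(img,M,off):
    g=cv2.GaussianBlur(img.max(2),(0,0),.6).astype(np.float32)
    uv=np.array([[proj(M,tip(y,R))+off for y in ys] for R in (.1095,.104)],np.float32)
    q=cv2.remap(g,uv[...,0],uv[...,1],cv2.INTER_CUBIC).mean(0); i=int(q.argmin()); k=abs(ys-ys[i])<=.008
    w=np.clip(np.median(q[k])-q,0,None)*k; return 1000*(w*ys).sum()/w.sum(), q.min()
for cam,ref in (('top','t1.png'),('scene','scene0.png')):
    M=P(cam); r=cv2.imread('pics/'+ref)
    # rest offset: darkest 2D spot near the prediction
    g=cv2.GaussianBlur(r.max(2),(0,0),1.).astype(float); u,v=np.round(proj(M,tip(0))).astype(int)
    pt=g[v-4:v+5,u-4:u+5]; w=np.clip(75-pt,0,None); w=w if w.sum()>0 else np.clip(pt.min()+15-pt,0,None); yy,xx=np.mgrid[v-4:v+5,u-4:u+5]
    off=np.array([(w*xx).sum(),(w*yy).sum()])/w.sum()-proj(M,tip(0))
    now=np.mean([shot(cam,f'{cam}_{tag}.png') for _ in range(2)],0).astype(np.float32)
    e0=est(r.astype(np.float32),M,off); e=est(now,M,off); print(cam,'off',np.round(off,1),'rest est',np.round(e0,2),'now',np.round(e,2),'diff mm',round(e[0]-e0[0],2))
o=monitor.get_obs(); d=np.array(o['eef_pos'])[:2]-p[:2]
print(o['t'],'z',round(o['eef_pos'][2],4),'F',np.round(o['contact_force'],2),'mount xy',np.round([c*d[0]+s*d[1],-s*d[0]+c*d[1]],4))
E
python3 press.py a
```

```text
top off [0.6 1.7] rest est [-1.23 26.26] now [11.95 22.33] diff mm 13.18
scene off [-0.6  0.8] rest est [ 2.07 58.19] now [15.83 68.34] diff mm 13.77
5.4833 z 0.0616 F [-1.23  2.39  2.82] mount xy [-0.0403  0.062 ]
```

Emit:
jog_arm(plan=[{"x": 0,"y": 0,"z": 0.006,"wx": 0,"wy": 0,"wz": 0},{"x": 0,"y": 0,"z": 0.012,"wx": 0,"wy": 0,"wz": 0},{"x": 0,"y": 0,"z": 0.018,"wx": 0,"wy": 0,"wz": 0},{"x": 0,"y": 0,"z": 0.022,"wx": 0,"wy": 0,"wz": 0},{"x": 0,"y": 0,"z": 0.022,"wx": 0,"wy": 0,"wz": 0},{"x": 0,"y": 0,"z": 0.022,"wx": 0,"wy": 0,"wz": 0}])

```text
t: 5.98
eef_pos: [0.5445, -0.0562, 0.0571]
tool_rot: [-0.002, 0.977, 0.215, 0.004]
contact_force: [-2.8, 4.3, 5.3]
gripper_width: -0.004
```

```bash
python3 press.py b; python3 -c "
import cv2,numpy as np
a=cv2.imread('pics/top_b.png')[140:190,250:320];b=cv2.imread('pics/scene_b.png')[200:250,215:285]
cv2.imwrite('pics/bc.png',cv2.resize(np.vstack([a,b]),None,fx=6,fy=6,interpolation=2))"
```

```text
top off [0.6 1.7] rest est [-1.23 26.26] now [20.01 20.99] diff mm 21.24
scene off [-0.6  0.8] rest est [ 2.07 58.19] now [24.66 66.04] diff mm 22.6
6.1833 z 0.0571 F [-2.71  3.75  5.19] mount xy [-0.0402  0.0626]
```

View pics/bc.png

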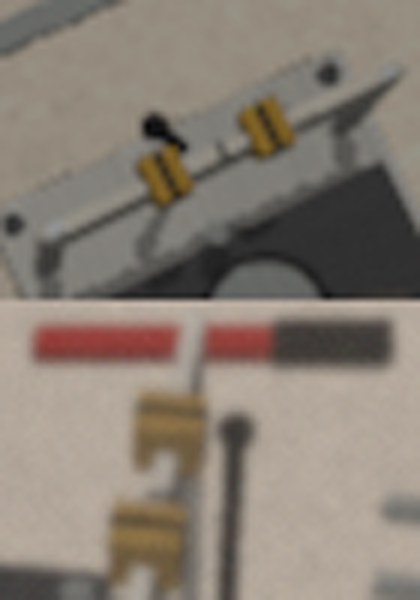

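Emit:
jog_arm(plan=[{"x": 0,"y": 0,"z": 0.002,"wx": 0,"wy": 0,"wz": 0},{"x": 0,"y": 0,"z": 0.004,"wx": 0,"wy": 0,"wz": 0},{"x": 0,"y": 0,"z": 0.004,"wx": 0,"wy": 0,"wz": 0},{"x": 0,"y": 0,"z": 0.004,"wx": 0,"wy": 0,"wz": 0},{"x": 0,"y": 0,"z": 0.004,"wx": 0,"wy": 0,"wz": 0},{"x": 0,"y": 0,"z": 0.004,"wx": 0,"wy": 0,"wz": 0},{"x": 0,"y": 0,"z": 0.004,"wx": 0,"wy": 0,"wz": 0}])

```text
t: 6.77
eef_pos: [0.5444, -0.0562, 0.0563]
tool_rot: [-0.002, 0.977, 0.215, 0.004]
contact_force: [-2.3, 4.4, 4.9]
gripper_width: -0.006
```

```bash
python3 press.py c; python3 - <<'E'
from h import *
# direct comparison in averaged top view: riders and mark sub-pixel, along mount y at rider height
p=np.load('p.npy'); T=P('top'); im=np.mean([cv2.imread(f'pics/{f}') for f in('t1.png','top_a.png','top_b.png','top_c.png')],0)
c,s=np.cos(p[2]),np.sin(p[2]); ys=np.arange(-.04,.0401,.0005)
for z,dx in((.159,0),(.159,-.004),(.159,.004)):
    uv=np.array([proj(T,[p[0]+c*(p[5]+dx)-s*y,p[1]+s*(p[5]+dx)+c*y,z]) for y in ys],np.float32)
    v=cv2.remap(im.astype(np.float32),uv[None,:,0],uv[None,:,1],cv2.INTER_CUBIC)[0]
    sat=v.max(1)-v.min(1); 
    for m in (ys>.008,ys<-.008):
        w=np.clip(sat-25,0,None)*m; print(dx,'rider y',round(1000*(w*ys).sum()/w.sum(),2),end=' ')
    k=abs(ys)<.008; g=v.mean(1); w=np.clip(np.median(g[k])-g,0,None)*k; print('mark',round(1000*(w*ys).sum()/w.sum(),2))
E
```

```text
top off [0.6 1.7] rest est [-1.23 26.26] now [21.07 20.37] diff mm 22.31
scene off [-0.6  0.8] rest est [ 2.07 58.19] now [26.65 67.91] diff mm 24.58
6.9667 z 0.0563 F [-3.25  4.58  5.1 ] mount xy [-0.0402  0.0627]
0 rider y 24.79 0 rider y -19.73 mark -0.21
-0.004 rider y 24.73 -0.004 rider y -19.85 mark 0.63
0.004 rider y 24.47 0.004 rider y -19.46 mark -4.0
```

Emit:
jog_arm(plan=[{"x": 0,"y": 0,"z": 0.001,"wx": 0,"wy": 0,"wz": 0},{"x": 0,"y": 0,"z": 0.001,"wx": 0,"wy": 0,"wz": 0},{"x": 0,"y": 0,"z": 0.001,"wx": 0,"wy": 0,"wz": 0},{"x": 0,"y": 0,"z": 0.001,"wx": 0,"wy": 0,"wz": 0},{"x": 0,"y": 0,"z": 0.001,"wx": 0,"wy": 0,"wz": 0},{"x": 0,"y": 0,"z": 0.001,"wx": 0,"wy": 0,"wz": 0},{"x": 0,"y": 0,"z": 0.001,"wx": 0,"wy": 0,"wz": 0},{"x": 0,"y": 0,"z": 0.001,"wx": 0,"wy": 0,"wz": 0},{"x": 0,"y": 0,"z": 0.001,"wx": 0,"wy": 0,"wz": 0},{"x": 0,"y": 0,"z": 0.001,"wx": 0,"wy": 0,"wz": 0},{"x": 0,"y": 0,"z": 0.001,"wx": 0,"wy": 0,"wz": 0},{"x": 0,"y": 0,"z": 0.001,"wx": 0,"wy": 0,"wz": 0}])

```text
t: 7.97
eef_pos: [0.5444, -0.0561, 0.0561]
tool_rot: [-0.002, 0.977, 0.215, 0.004]
contact_force: [-3.0, 3.4, 5.3]
gripper_width: 0.001
```

```bash
python3 press.py d
```

```text
top off [0.6 1.7] rest est [-1.23 26.26] now [21.19 19.73] diff mm 22.43
scene off [-0.6  0.8] rest est [ 2.07 58.19] now [27.22 68.65] diff mm 25.16
8.1667 z 0.0561 F [-2.19  4.47  4.42] mount xy [-0.0402  0.0627]
```

Emit:
jog_arm(plan=[{"x": 0,"y": 0,"z": -0.02,"wx": 0,"wy": 0,"wz": 0},{"x": 0,"y": 0,"z": -0.04,"wx": 0,"wy": 0,"wz": 0},{"x": 0,"y": 0,"z": -0.06,"wx": 0,"wy": 0,"wz": 0},{"x": 0,"y": 0,"z": -0.09,"wx": 0,"wy": 0,"wz": 0},{"x": 0,"y": 0,"z": -0.15,"wx": 0,"wy": 0,"wz": 0},{"x": 0,"y": 0,"z": -0.22,"wx": 0,"wy": 0,"wz": 0},{"x": 0,"y": 0,"z": -0.22,"wx": 0,"wy": 0,"wz": 0},{"x": 0,"y": 0,"z": -0.22,"wx": 0,"wy": 0,"wz": 0},{"x": 0,"y": 0,"z": -0.22,"wx": 0,"wy": 0,"wz": 0},{"x": 0,"y": 0,"z": -0.22,"wx": 0,"wy": 0,"wz": 0},{"x": 0,"y": 0,"z": -0.22,"wx": 0,"wy": 0,"wz": 0}])

```text
t: 9.08
eef_pos: [0.5436, -0.0564, 0.0995]
tool_rot: [-0.002, 0.977, 0.215, 0.003]
contact_force: [-0.8, -0.6, 0.3]
gripper_width: -0.0
```

```bash
python3 press.py e
```

```text
top off [0.6 1.7] rest est [-1.23 26.26] now [-0.57 27.48] diff mm 0.67
scene off [-0.6  0.8] rest est [ 2.07 58.19] now [ 2.34 63.71] diff mm 0.28
9.2833 z 0.0998 F [ 0.49 -0.92  0.07] mount xy [-0.0407  0.0627]
```

Emit:
jog_arm(plan=[{"x": 0,"y": 0.15,"z": 0,"wx": 0,"wy": 0,"wz": 0},{"x": 0,"y": 0.3,"z": 0,"wx": 0,"wy": 0,"wz": 0},{"x": 0,"y": 0.45,"z": 0,"wx": 0,"wy": 0,"wz": 0},{"x": 0,"y": 0.62,"z": 0,"wx": 0,"wy": 0,"wz": 0},{"x": 0,"y": 0.62,"z": 0,"wx": 0,"wy": 0,"wz": 0},{"x": 0,"y": 0.62,"z": 0,"wx": 0,"wy": 0,"wz": 0},{"x": 0,"y": 0.62,"z": 0.06,"wx": 0,"wy": 0,"wz": 0},{"x": 0,"y": 0.62,"z": 0.06,"wx": 0,"wy": 0,"wz": 0},{"x": 0,"y": 0.62,"z": 0.06,"wx": 0,"wy": 0,"wz": 0}])

```text
t: 10.03
eef_pos: [0.595, -0.167, 0.0861]
tool_rot: [-0.003, 0.976, 0.216, 0.003]
contact_force: [0.7, -0.0, -0.3]
gripper_width: -0.001
```

```bash
python3 press.py f
```

```text
top off [0.6 1.7] rest est [-1.23 26.26] now [-0.62 27.76] diff mm 0.61
scene off [-0.6  0.8] rest est [ 2.07 58.19] now [ 2.48 67.4 ] diff mm 0.42
10.2333 z 0.0876 F [-0.46  0.49 -0.1 ] mount xy [-0.0412 -0.0607]
```

Emit:
jog_arm(plan=[{"x": 0,"y": 0.007,"z": 0.03,"wx": 0,"wy": 0,"wz": 0},{"x": 0,"y": 0.007,"z": 0.06,"wx": 0,"wy": 0,"wz": 0},{"x": 0,"y": 0.007,"z": 0.08,"wx": 0,"wy": 0,"wz": 0},{"x": 0,"y": 0.007,"z": 0.1,"wx": 0,"wy": 0,"wz": 0},{"x": 0,"y": 0.007,"z": 0.12,"wx": 0,"wy": 0,"wz": 0},{"x": 0,"y": 0.007,"z": 0.125,"wx": 0,"wy": 0,"wz": 0},{"x": 0,"y": 0.007,"z": 0.125,"wx": 0,"wy": 0,"wz": 0},{"x": 0,"y": 0.007,"z": 0.125,"wx": 0,"wy": 0,"wz": 0}])

```text
t: 10.9
eef_pos: [0.5971, -0.1696, 0.0628]
tool_rot: [-0.002, 0.976, 0.216, 0.004]
contact_force: [0.3, -2.0, 1.8]
gripper_width: 0.002
```

```bash
python3 press.py g
```

```text
top off [0.6 1.7] rest est [-1.23 26.26] now [-11.54  26.38] diff mm -10.3
scene off [-0.6  0.8] rest est [ 2.07 58.19] now [-9.17 66.05] diff mm -11.24
11.1 z 0.0629 F [ 0.87 -1.68  2.41] mount xy [-0.0409 -0.0622]
```

Emit:
jog_arm(plan=[{"x": 0,"y": 0,"z": 0.006,"wx": 0,"wy": 0,"wz": 0},{"x": 0,"y": 0,"z": 0.012,"wx": 0,"wy": 0,"wz": 0},{"x": 0,"y": 0,"z": 0.017,"wx": 0,"wy": 0,"wz": 0},{"x": 0,"y": 0,"z": 0.02,"wx": 0,"wy": 0,"wz": 0},{"x": 0,"y": 0,"z": 0.02,"wx": 0,"wy": 0,"wz": 0},{"x": 0,"y": 0,"z": 0.02,"wx": 0,"wy": 0,"wz": 0},{"x": 0,"y": 0,"z": 0.02,"wx": 0,"wy": 0,"wz": 0}])

```text
t: 11.68
eef_pos: [0.5974, -0.1696, 0.059]
tool_rot: [-0.002, 0.976, 0.216, 0.004]
contact_force: [-0.4, -3.5, 3.3]
gripper_width: 0.0
```

```bash
python3 press.py h
```

```text
top off [0.6 1.7] rest est [-1.23 26.26] now [-19.59  24.42] diff mm -18.36
scene off [-0.6  0.8] rest est [ 2.07 58.19] now [-17.7   66.51] diff mm -19.76
11.8833 z 0.059 F [ 1.09 -4.42  4.46] mount xy [-0.0407 -0.0625]
```

Emit:
jog_arm(plan=[{"x": 0,"y": 0,"z": 0.001,"wx": 0,"wy": 0,"wz": 0},{"x": 0,"y": 0,"z": 0.001,"wx": 0,"wy": 0,"wz": 0},{"x": 0,"y": 0,"z": 0.001,"wx": 0,"wy": 0,"wz": 0},{"x": 0,"y": 0,"z": 0.001,"wx": 0,"wy": 0,"wz": 0},{"x": 0,"y": 0,"z": 0.001,"wx": 0,"wy": 0,"wz": 0},{"x": 0,"y": 0,"z": 0.001,"wx": 0,"wy": 0,"wz": 0},{"x": 0,"y": 0,"z": 0.001,"wx": 0,"wy": 0,"wz": 0},{"x": 0,"y": 0,"z": 0.001,"wx": 0,"wy": 0,"wz": 0},{"x": 0,"y": 0,"z": 0.001,"wx": 0,"wy": 0,"wz": 0},{"x": 0,"y": 0,"z": 0.001,"wx": 0,"wy": 0,"wz": 0},{"x": 0,"y": 0,"z": 0.001,"wx": 0,"wy": 0,"wz": 0},{"x": 0,"y": 0,"z": 0.001,"wx": 0,"wy": 0,"wz": 0}])

```text
t: 12.88
eef_pos: [0.5974, -0.1695, 0.0588]
tool_rot: [-0.002, 0.976, 0.216, 0.004]
contact_force: [1.1, -3.8, 4.3]
gripper_width: 0.002
```

```bash
python3 press.py i; python3 -c "
import cv2,numpy as np
f=lambda t:np.vstack([cv2.imread(f'pics/top_{t}.png')[140:190,250:320],cv2.imread(f'pics/scene_{t}.png')[200:250,215:285]])
cv2.imwrite('pics/ic.png',cv2.resize(np.hstack([f('d'),f('i')]),None,fx=5,fy=5,interpolation=2))"
```

```text
top off [0.6 1.7] rest est [-1.23 26.26] now [-19.65  27.19] diff mm -18.41
scene off [-0.6  0.8] rest est [ 2.07 58.19] now [-17.99  65.92] diff mm -20.06
13.0833 z 0.0588 F [ 0.19 -4.01  3.74] mount xy [-0.0407 -0.0625]
```

View pics/ic.png

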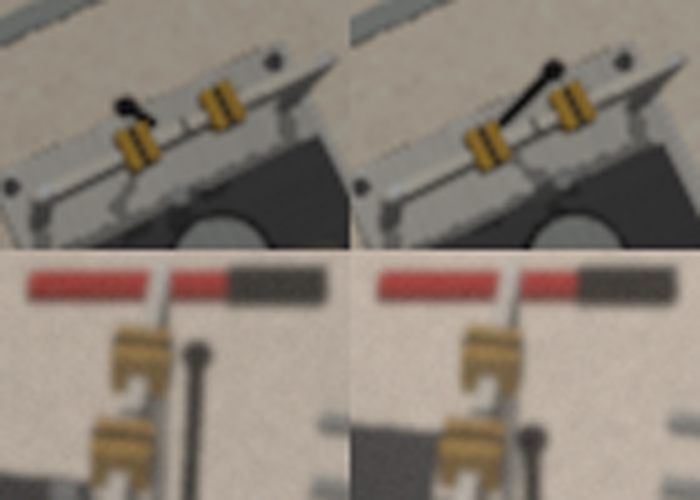

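The left pair shows the round hold and the right pair the square hold. In each the bead stands at its rider's line, slightly short of it at most. I'll nudge the square pad a hair further, hold it, then release.

Emit:
jog_arm(plan=[{"x": 0,"y": 0,"z": 0.002,"wx": 0,"wy": 0,"wz": 0},{"x": 0,"y": 0,"z": 0.002,"wx": 0,"wy": 0,"wz": 0},{"x": 0,"y": 0,"z": 0.002,"wx": 0,"wy": 0,"wz": 0},{"x": 0,"y": 0,"z": 0.002,"wx": 0,"wy": 0,"wz": 0},{"x": 0,"y": 0,"z": 0.002,"wx": 0,"wy": 0,"wz": 0},{"x": 0,"y": 0,"z": 0.002,"wx": 0,"wy": 0,"wz": 0},{"x": 0,"y": 0,"z": 0.002,"wx": 0,"wy": 0,"wz": 0},{"x": 0,"y": 0,"z": 0.002,"wx": 0,"wy": 0,"wz": 0},{"x": 0,"y": 0,"z": 0.002,"wx": 0,"wy": 0,"wz": 0},{"x": 0,"y": 0,"z": 0.002,"wx": 0,"wy": 0,"wz": 0},{"x": 0,"y": 0,"z": 0.002,"wx": 0,"wy": 0,"wz": 0},{"x": 0,"y": 0,"z": 0.002,"wx": 0,"wy": 0,"wz": 0}])

```text
t: 14.08
eef_pos: [0.5974, -0.1695, 0.0584]
tool_rot: [-0.002, 0.976, 0.216, 0.004]
contact_force: [1.1, -4.3, 4.1]
gripper_width: 0.002
```

```bash
python3 press.py j
```

```text
top off [0.6 1.7] rest est [-1.23 26.26] now [-20.01  27.86] diff mm -18.78
scene off [-0.6  0.8] rest est [ 2.07 58.19] now [-18.86  65.66] diff mm -20.92
14.2833 z 0.0584 F [ 1.03 -4.29  4.06] mount xy [-0.0407 -0.0624]
```

Emit:
jog_arm(plan=[{"x": 0,"y": 0,"z": -0.02,"wx": 0,"wy": 0,"wz": 0},{"x": 0,"y": 0,"z": -0.04,"wx": 0,"wy": 0,"wz": 0},{"x": 0,"y": 0,"z": -0.06,"wx": 0,"wy": 0,"wz": 0},{"x": 0,"y": 0,"z": -0.09,"wx": 0,"wy": 0,"wz": 0},{"x": 0,"y": 0,"z": -0.2,"wx": 0,"wy": 0,"wz": 0},{"x": 0,"y": 0,"z": -0.35,"wx": 0,"wy": 0,"wz": 0},{"x": 0,"y": 0,"z": -0.5,"wx": 0,"wy": 0,"wz": 0},{"x": 0,"y": 0,"z": -0.65,"wx": 0,"wy": 0,"wz": 0},{"x": 0,"y": 0,"z": -0.65,"wx": 0,"wy": 0,"wz": 0},{"x": 0,"y": 0,"z": -0.65,"wx": 0,"wy": 0,"wz": 0},{"x": 0,"y": 0,"z": -0.65,"wx": 0,"wy": 0,"wz": 0},{"x": 0,"y": 0,"z": -0.65,"wx": 0,"wy": 0,"wz": 0}])

```text
t: 15.28
eef_pos: [0.5954, -0.1697, 0.1871]
tool_rot: [-0.003, 0.976, 0.216, 0.003]
contact_force: [0.1, -0.3, -0.6]
gripper_width: 0.003
```

```bash
python3 press.py k; python3 look.py w3.png
```

```text
top off [0.6 1.7] rest est [-1.23 26.26] now [-1.32 27.3 ] diff mm -0.09
scene off [-0.6  0.8] rest est [ 2.07 58.19] now [ 1.23 64.89] diff mm -0.83
15.4833 z 0.1874 F [ 0.5  -0.55  0.2 ] mount xy [-0.0423 -0.0623]
round_pad exp [130.6 190.4] [(array([131.1, 191.3]), 0.57)]
square_pad exp [251.7 189.8] [(array([250.5, 193.1]), 0.6)]
needle exp [132.6  -2.1] []
mount exp [200.7 141.2] [(array([198.4, 145.7]), 0.75)]
round_rider exp [98.1 41.7] [(array([93.5, 41.5]), 0.86)]
square_rider exp [175.7  41. ] [(array([95.2, 41.1]), 0.44)]
15.8333 [ 0.59644289 -0.17017332  0.18834957] [-0.0020348   0.97644535  0.21571471  0.00418261]
```

View pics/scene_k.png

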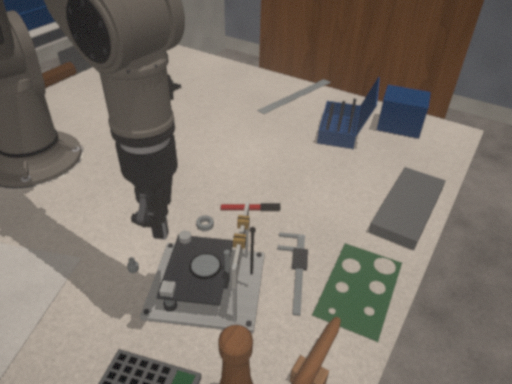

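The scene view shows the needle upright in the middle at (252,229), the plate level, the arm clear, and every loose item where it was.

```bash
python3 -c "
from station import bot
print(bot.hand_in())"
```

```text
the job is handed in; nothing more can be done
None
```

I pressed the round pad and then the square pad to their riders, held each for over a second, and let the needle return to the middle. The job is handed in, at about 16 s of the 51 s allowed, and no verdict was reported.

| Pad | Rider, mm from middle | Needle estimate | Fingertip height | Vertical force |
|---|---|---|---|---|
| Round | about +24.3 | about +23.5 mm | 56 mm | about 5 N |
| Square | about −20 | about −20.3 mm | 58.5 mm | about 4 N |

- **Disagreement between cameras:** the top and scene cameras differed by 1 to 3 mm on the needle during the holds. At the round rider the top view alone reads about 2 mm short of the line.
- **Possible overshoot on the square pad:** after the first hold I pressed about 0.4 mm further and held again. The combined estimate then puts the needle about 0.3 mm past the rider line. The scene camera alone reads about 1 mm past and the top camera about 1 mm short.
- **At rest:** after each release the needle read within 1 mm of the middle. In the last picture the gripper was clear of the mount and the loose items lay where they were at the start.

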